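Open the sweet jar and put its lid on the trivet

TASK

The sweet jar is screwed tight: unscrew its yellow lid anticlockwise, regripping as often as you need and letting it rise on its thread without forcing it, until it lifts off; then set it down right way up, well on the wooden trivet. Do not drop the lid, and leave the other things on the table where they stand.

Things in the scene. Friction and masses are not known exactly. Their poses are not given: they have to be found in the camera images.
- lid: Yellow fluted screw lid, 60 mm across, 25 mm high, 80 g. Origin: centre of its open underside; z up along the thread; x, y turn with it. Closed, its underside is 106 mm and its top 131 mm above the table. It comes free after an anticlockwise turn (from above) of 3.4 to 4.1 rad, differing between runs; until then the thread holds it and a hard pull counts as forcing (over 180 N).
- jar_mouth (a point): Centre of the jar's mouth, 125 mm above the table, fixed to the jar. Right-handed thread: unscrewed, the lid rises 2.5 mm per rad (16 mm a turn) with 2 mm of vertical play, and stays where it is when let go part-way. A springy orange seal makes the first rad stiff (up to 0.5 N m). Once loose, the lid must rise 20 mm more to clear the neck.
- lid_dot (a point): White dot 10 mm across on top of the lid, 20 mm from its centre along the lid's -x; at the start it is on the side toward the robot, within 0.5 rad. It shows how far the lid has turned.
- jar: Clear glass jar of wrapped caramels, 76 mm across, held upright in a rubber collar on a 120 x 120 x 12 mm wooden base screwed to the table: it cannot move. Origin: on the table under the jar's axis; z up. The shoulder lies 94 to 98 mm above the table; the threaded neck (53 mm over its threads) rises from it to 125 mm. Below the closed lid the fingertips have 8 mm to the shoulder.
- trivet: Loose round trivet of dark wooden discs, about 200 mm across and 7 mm thick. Origin: centre of its underside on the table; z up.
- red_cup: Bystander: red plastic beaker, 71 mm across, 79 mm high. Origin: centre of its underside.
- paprika_jar: Bystander: spice jar with a black cap, 44 mm across, 105 mm high. Origin: centre of its underside.
- tomato_tin: Bystander: closed food tin, 76 mm across, 58 mm high. Origin: centre of its underside.
There are look-alikes about, which are no part of the job. Leave any orange look-alike of the lid alone.

How it is judged:
By the outcome, as a careful person would: the job done as asked, in the order asked, and still so for the second after the job is handed in, with the robot touching nothing.
It also fails if it takes over 54 s, if anything falls off the work surface, if the arm or the gripper's body presses on something with over 40 N, if the wrist force passes 120 N, or if a joint passes its speed limit or range.

ROBOT

A 7-joint arm with a two-finger parallel gripper is mounted at the origin on the work surface; the furniture and walls round the work are solid. World frame = base frame: x ahead of the robot, y to its left, z up, the work surface at z = 0. Lengths are in m, angles in rad, forces in N, time in s.
With the tool pointing down it reaches from about 0.4 to 0.875 m from the base axis. Payload 6.5 kg.
Tool frame: the origin (TCP) lies on the centre line of the jaws, within the pads' length; the fingertips stand 17 mm ahead of it and the grasp point (between the pads) lies 2 mm behind it (ctrl.tips_ahead is the distance from the TCP to the fingertips, in m); z points along the fingers, y is the line along which they close (so a half turn about z gives the same grasp; the last joint's range is limited). The gripper opens to 85 mm and grips with 20 to 120 N. Pads are 22 mm wide; open, the fingers measure 114 mm over their backs; the gripper's body (76 mm by 85 mm) begins 54 mm behind the grasp point. The pads swing forward as they close: fully open they stand 13 mm farther back than shut.
Start: joints at [1.068, 0.536, -0.004, 1.538, 0.003, 1.067, -0.071], TCP at [0.275, -0.589, 0.248] pointing down, gripper open.
Joint ranges: [-2.7, 2.7], [-0.37, 2.16], [-1.27, 1.26], [0.24, 2.4], [-1.31, 4.45], [0.19, 1.91], [-2.76, 2.76]. Speed limits (rad/s): [2.39, 2.39, 3.14, 3.14, 3.14, 3.14, 3.14].

INTERFACE

Orientations are given as a 3x3 rotation matrix whose columns are the frame's x, y, z axes.
In Python, from plant import ctrl gives the robot as it stands.
- The arm moves only by the tool servo_tool, never from a script. Its argument "plan" is a list of rows, each a list of 7 numbers: the shift along the tool's x, y, z each as a share of 2 cm, from -1 to 1, then the turn, a rotation vector about the tool's x, y, z each as a share of 4 degrees, from -1 to 1, then the closure, from 0 (fully open) to 1 (shut). A call has exactly 8 rows; each row shifts and turns the commanded pose from where the row before left it, along the tool's axes as they then stand; what a row does not reach is not made up. A row lasts 1/8 s, in which the tool goes at most 62.5 mm and 10.7 degrees, less where a joint would pass 70% of its speed; a pose out of reach is approached as far as the arm can. A call with a number of a shift or a turn outside -1 to 1 is refused whole. A call with a gripper value outside its range is refused whole. The fingers move at their own pace and stop on an object; "grip_force" is the grip in N (left out, the last holds). Time passes only in rows, so rows that do not move let the fingers close, or fill a call up. It gives the time, the measured TCP pose, the force, the opening and the grip force at its end, in the units of the state.
- ctrl.get_state(): the state, without advancing time (a new reading comes with each control period).
- ctrl.camera(name): name is "scene" or "top"; returns a dict with "img" (420x560x3 uint8, blue, green, red), "intrinsics" (3x3 intrinsics, pixels), "dist_coeffs" ([k1, k2, p1, p2, k3] as OpenCV has them; the pictures are not rectified), "rvec" (rotation vector, rad) and "tvec" (3), from world to camera coordinates, as OpenCV has them. Camera axes: x right, y down, z forward; pixel columns grow to the right and rows downward; lengths in m; the calibration is good to about 2 mm. A picture is of the moment at which its call begins. There is no depth.
- ctrl.job_done(): hands the job in; it is judged then, once.
The state is a dict: "t": time; "joint_positions": joint angles; "dq": joint speeds; "effort": joint torques, N m; "ee_pos": TCP position; "tool_rot": TCP orientation; "wrist_force": force on the tool from outside, world axes, zero at the start; "moment": the same for the moment, N m; "finger_gap": opening from 0.0 (shut) to 1.0 (fully open); "grip_force": force on a finger pad.
Only numpy, scipy, OpenCV 4.12 (cv2) and the standard library are available. Lean on these libraries where they do the work, as an engineer would, in place of code of your own. Each camera call takes 0.05 s, during which the arm holds its last target. There are 200 camera calls.

## Working session

There is one attempt and no reset: what is moved stays moved. The work goes in short steps, Python scripts to look and compute and a tool call to move; the robot and the scene stay as the last step left them, time stands still between calls to the robot, and variables do not carry over. Pictures are saved under pics/ and viewed, at most 10 in all, crops included, and the job is handed in when it is done.

Besides the shell and the picture viewer there is one more tool, called after "Call:" in YAML: its name, and indented under it one key for each argument. servo_tool: Moves the arm, as the interface text tells. Its arguments: {"type":"object","properties":{"plan":{"type":"array","items":{"type":"array","items":{"type":"number","minimum":-1,"maximum":1}}},"grip_force":{"type":"number"}},"required":["plan"]}

```bash
mkdir -p pics; ls; python3 - <<'E'
from plant import ctrl
import cv2,numpy as np
for n in("scene","top"):
    c=ctrl.camera(n);cv2.imwrite(f"pics/{n}0.png",c["img"]);np.savez(f"{n}0.npz",**c)
    R=cv2.Rodrigues(np.array(c["rvec"],float))[0];print(n,(-R.T@np.array(c["tvec"]).ravel()).round(3),np.array(c["intrinsics"])[0].round(1),c["dist_coeffs"])
s=ctrl.get_state();print(s["t"],s["ee_pos"],np.round(s["tool_rot"],3),ctrl.tips_ahead)
E
```

```text
pics
scene [-0.429  0.455  0.834] [396.    0.  286.4] [-0.09105035  0.          0.          0.          0.        ]
top [ 0.279 -0.042  1.404] [472.3   0.  282. ] [-0.01762576  0.          0.          0.          0.        ]
0.1 [ 0.27471376 -0.58848015  0.24747542] [[ 0.906  0.423 -0.001]
 [ 0.423 -0.906  0.001]
 [-0.    -0.002 -1.   ]] 0.017
```

View pics/scene0.png

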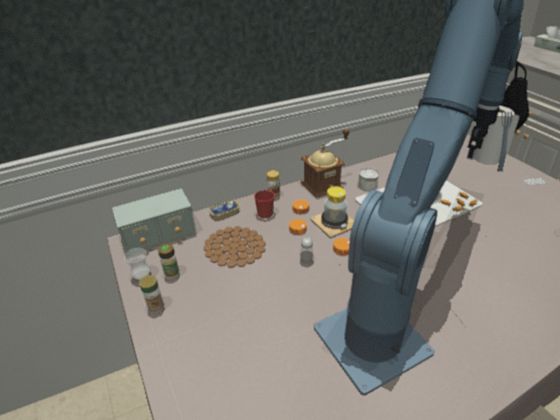

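View pics/top0.png

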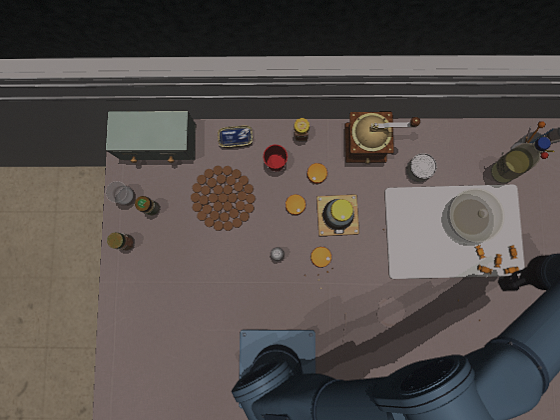

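The top view shows the yellow lid on the square wooden base at (341,212). Things that could be taken for it:
- Orange look-alike lids at (317,172), (295,204) and (321,257).
- A yellow-capped spice jar at (302,125).

The trivet is at (223,197). I choose (341,212), and check it in a crop.

```bash
cat >h.py <<'E'
import cv2,numpy as np
def load(n): return dict(np.load(n))
def ray(c,uv):
    R=cv2.Rodrigues(np.array(c["rvec"],float))[0];t=np.array(c["tvec"],float).ravel()
    p=cv2.undistortPoints(np.array([[uv]],float),np.array(c["intrinsics"]),np.array(c["dist_coeffs"])).ravel()
    return -R.T@t,R.T@np.r_[p,1]
def plane(c,uv,z):
    o,d=ray(c,uv);return o+d*(z-o[2])/d[2]
def blobs(c,lo,hi,box,amin=5):
    u0,v0,u1,v1=box;h=cv2.cvtColor(c["img"],cv2.COLOR_BGR2HSV)[v0:v1,u0:u1]
    m=cv2.morphologyEx(cv2.inRange(h,lo,hi),cv2.MORPH_CLOSE,np.ones((3,3)))
    n,l,s,ce=cv2.connectedComponentsWithStats(m)
    return [(s[i,4],ce[i]+[u0,v0],s[i,:4]+[u0,v0,0,0]) for i in range(1,n) if s[i,4]>=amin]
E
python3 - <<'E'
from h import *
T=load("top0.npz");S=load("scene0.npz")
for nm,c,b,z in(("T",T,(322,192,362,235),.131),("S",S,(322,182,352,206),.131)):
    for lo,hi,k in(((22,120,90),(34,255,255),'yellow'),((0,0,150),(180,70,255),'white')):
        for a,p,bb in blobs(c,lo,hi,b): print(nm,k,a,p.round(1),bb,plane(c,p,z).round(4))
for a,p,bb in blobs(T,(0,50,20),(20,255,255),(185,155,262,240),300): print("triv",a,p.round(1),bb,plane(T,p,.007).round(4))
for nm,p,z in(("base",(338,215),.012),("cup",(275,157),.08),("grey",(277,255),.08),("or",(321,257),.025),("or",(295,204),.025),("or",(317,172),.025),("mill",(371,132),.18)):print(nm,plane(T,p,z).round(3))
a=cv2.resize(T["img"][185:245,305:385],None,fx=5,fy=5,interpolation=2);b=cv2.resize(S["img"][175:235,300:380],None,fx=5,fy=5,interpolation=2)
cv2.imwrite("pics/crop0.png",np.hstack([a,b]))
E
```

```text
T yellow 359 [341.4 209.2] [331 199  22  22] [ 0.4425 -0.1784  0.131 ]
T white 11 [342.5 216.6] [341 215   4   4] [ 0.4223 -0.1809  0.131 ]
T white 15 [339. 231.] [337 230   5   3] [ 0.3833 -0.171   0.131 ]
T white 7 [355.7 230.6] [354 230   4   2] [ 0.3845 -0.216   0.131 ]
S yellow 234 [335.3 193.4] [327 186  18  17] [ 0.4322 -0.1661  0.131 ]
S white 265 [341.2 197. ] [322 182  30  24] [ 0.406  -0.1711  0.131 ]
S white 5 [340.2 193.6] [339 193   3   2] [ 0.4236 -0.1791  0.131 ]
triv 3183 [222.5 197.7] [190 165  66  66] [0.4932 0.1638 0.007 ]
base [ 0.441 -0.181  0.012]
cup [0.6   0.004 0.08 ]
grey [ 0.32  -0.003  0.08 ]
or [ 0.316 -0.129  0.025]
or [ 0.472 -0.053  0.025]
or [ 0.568 -0.119  0.025]
mill [ 0.644 -0.255  0.18 ]
```

View pics/crop0.png

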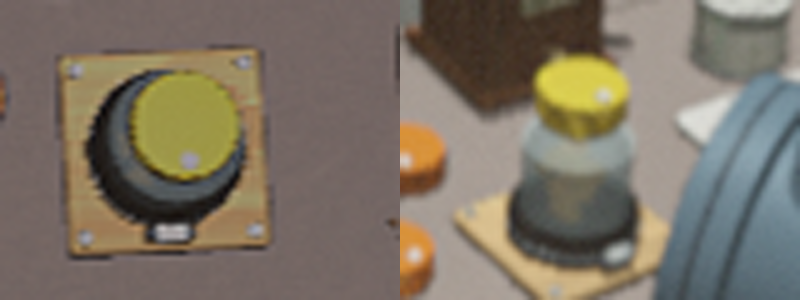

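The crop confirms it: fluted yellow lid, white dot near (342,217) on the robot side, on the glass jar. The lid axis at about (0.4405,-0.180) agrees with the base centre. The trivet is at (0.493,0.164). Now I approach at height.

Call:
servo_tool:
  plan:
    - [1,-0.93,0,0,0,0,0]
    - [1,-0.93,0,0,0,0,0]
    - [1,-0.93,0,0,0,0,0]
    - [1,-0.93,0,0,0,0,0]
    - [1,-0.93,0,0,0,0,0]
    - [1,-0.93,0,0,0,0,0]
    - [1,-0.93,0,0,0,0,0]
    - [1,-0.93,0,0,0,0,0]

```text
t: 1.1
ee_pos: [0.3571, -0.3854, 0.248]
tool_rot: [[0.906, 0.423, -0.0], [0.423, -0.906, 0.0], [-0.0, -0.001, -1.0]]
wrist_force: [-0.6, -0.7, -0.0]
finger_gap: 1.004
grip_force: 0.0
```

Call:
servo_tool:
  plan:
    - [1,-0.93,0,0,0,0,0]
    - [1,-0.93,0,0,0,0,0]
    - [1,-0.93,0,0,0,0,0]
    - [1,-0.93,0,0,0,0,0]
    - [1,-0.93,0,0,0,0,0]
    - [1,-0.93,0,0,0,0,0]
    - [1,-0.93,0,0,0,0,0]
    - [1,-0.93,0,0,0,0,0]

```text
t: 2.1
ee_pos: [0.439, -0.183, 0.2481]
tool_rot: [[0.906, 0.423, -0.001], [0.423, -0.906, 0.0], [-0.0, -0.0, -1.0]]
wrist_force: [0.5, -1.1, 0.3]
finger_gap: 1.001
grip_force: 0.0
```

```bash
cat >st.py <<'E'
import numpy as np,sys
from plant import ctrl
s=ctrl.get_state();p=np.array(s["ee_pos"]);R=np.array(s["tool_rot"])
print("t",s["t"],"p",p.round(4),"j",np.round(s["joint_positions"],3),"yaw",np.degrees(np.arctan2(R[1,0],R[0,0])).round(1),"tilt",R[:,2].round(4),"F",np.round(s["wrist_force"],1),"M",np.round(s["moment"],2),"gap",s["finger_gap"],"gf",s["grip_force"])
if len(sys.argv)>3: print("units",(R.T@(np.array(sys.argv[1:4],float)-p)/.02).round(3))
E
python3 st.py 0.4405 -0.180 0.121
```

```text
t 2.1 p [ 0.439  -0.183   0.2481] j [ 0.47   0.249 -0.197  1.976  0.061  0.922 -0.892] yaw 25.0 tilt [-5.e-04  1.e-04 -1.e+00] F [ 0.5 -1.1  0.3] M [ 0.   -0.08 -0.03] gap 1.0010828212861413 gf 0.0
units [ 0.132 -0.103  6.353]
```

Call:
servo_tool:
  plan:
    - [0.13,-0.1,0.2,0,0,1,0]
    - [0,0,0.2,0,0,1,0]
    - [0,0,0.2,0,0,1,0]
    - [0,0,0.2,0,0,1,0]
    - [0,0,0.2,0,0,1,0]
    - [0,0,0.2,0,0,1,0]
    - [0,0,0.2,0,0,1,0]
    - [0,0,0.2,0,0,1,0]

```text
t: 3.1
ee_pos: [0.4403, -0.1809, 0.2159]
tool_rot: [[0.992, -0.124, -0.001], [-0.124, -0.992, 0.0], [-0.001, -0.0, -1.0]]
wrist_force: [-0.0, 0.1, -0.2]
finger_gap: 0.998
grip_force: 0.0
```

Call:
servo_tool:
  plan:
    - [0,0,0.2,0,0,1,0]
    - [0,0,0.2,0,0,1,0]
    - [0,0,0.2,0,0,1,0]
    - [0,0,0.2,0,0,1,0]
    - [0,0,0.2,0,0,1,0]
    - [0,0,0.2,0,0,1,0]
    - [0,0,0.2,0,0,1,0]
    - [0,0,0.2,0,0,1,0]

```text
t: 4.1
ee_pos: [0.4402, -0.1809, 0.1839]
tool_rot: [[0.776, -0.631, -0.001], [-0.631, -0.776, 0.0], [-0.001, 0.0, -1.0]]
wrist_force: [-0.0, -0.9, -0.3]
finger_gap: 1.003
grip_force: 0.0
```

Call:
servo_tool:
  plan:
    - [0,0,0.2,0,0,1,0]
    - [0,0,0.2,0,0,1,0]
    - [0,0,0.2,0,0,1,0]
    - [0,0,0.2,0,0,1,0]
    - [0,0,0.2,0,0,1,0]
    - [0,0,0.2,0,0,1,0]
    - [0,0,0,0,0,1,0]
    - [0,0,0,0,0,1,0]

```text
t: 5.1
ee_pos: [0.4402, -0.1809, 0.16]
tool_rot: [[0.324, -0.946, -0.001], [-0.946, -0.324, 0.0], [-0.0, 0.001, -1.0]]
wrist_force: [-0.6, -0.2, 0.2]
finger_gap: 1.001
grip_force: 0.0
```

```bash
python3 st.py 0.4405 -0.180 0.121; python3 - <<'E'
from h import *
from plant import ctrl
o=[]
for n,(u,v) in (("top",(300,180)),("scene",(290,150))):
    c=ctrl.camera(n);o.append(cv2.resize(c["img"][v:v+80,u:u+80],None,fx=5,fy=5,interpolation=2))
cv2.imwrite("pics/pre.png",np.hstack(o))
E
```

```text
t 5.1 p [ 0.4402 -0.1809  0.16  ] j [ 0.19   0.375  0.127  2.067 -0.072  0.704 -2.448] yaw -71.1 tilt [-7.e-04  2.e-04 -1.e+00] F [-0.6 -0.2  0.2] M [ 0.    0.02 -0.  ] gap 1.000806085432573 gf 0.0
units [-0.037 -0.027  1.95 ]
```

View pics/pre.png

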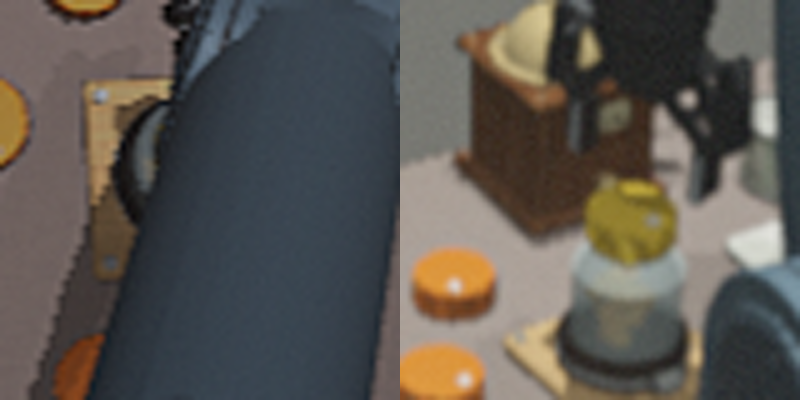

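The scene view shows the open fingers straddling the lid: tips at crop (580,150) and (700,200), lid top at (638,190). The opening is clear, so I go down and close gently.

Call:
servo_tool:
  plan:
    - [-0.04,-0.03,0.35,0,0,0,0]
    - [0,0,0.35,0,0,0,0]
    - [0,0,0.35,0,0,0,0]
    - [0,0,0.3,0,0,0,0]
    - [0,0,0.3,0,0,0,0]
    - [0,0,0.3,0,0,0,0]
    - [0,0,0,0,0,0,0]
    - [0,0,0,0,0,0,0]
  grip_force: 30

```text
t: 6.2
ee_pos: [0.4409, -0.1801, 0.1214]
tool_rot: [[0.326, -0.945, 0.0], [-0.945, -0.326, -0.0], [0.0, -0.0, -1.0]]
wrist_force: [0.1, -0.2, -0.4]
finger_gap: 1.001
grip_force: 0.0
```

Call:
servo_tool:
  plan:
    - [0,0,0,0,0,0,0.2]
    - [0,0,0,0,0,0,0.25]
    - [0,0,0,0,0,0,0.3]
    - [0,0,0,0,0,0,0.5]
    - [0,0,0,0,0,0,1]
    - [0,0,0,0,0,0,1]
    - [0,0,0,0,0,0,1]
    - [0,0,0,0,0,0,1]
  grip_force: 30

```text
t: 7.2
ee_pos: [0.442, -0.18, 0.1219]
tool_rot: [[0.326, -0.945, 0.002], [-0.945, -0.326, -0.0], [0.001, -0.002, -1.0]]
wrist_force: [1.9, 2.2, 6.0]
finger_gap: 0.693
grip_force: 31.6
```

```bash
python3 st.py 0.4405 -0.180 0.121
```

```text
t 7.2 p [ 0.442  -0.18    0.1219] j [ 0.199  0.445  0.114  2.087 -0.086  0.612 -2.436] yaw -71.0 tilt [ 2.2e-03 -2.0e-04 -1.0e+00] F [1.9 2.2 6. ] M [ 0.42 -0.61 -0.02] gap 0.6929837848008299 gf 31.649614688940346
units [-0.022  0.072  0.042]
```

Call:
servo_tool:
  plan:
    - [0,-0.05,0,0,0,0,1]
    - [0,0,0,0,0,0,1]
    - [0,0,-0.009,0,0,-0.6,1]
    - [0,0,-0.009,0,0,-1,1]
    - [0,0,-0.009,0,0,-1,1]
    - [0,0,-0.009,0,0,-1,1]
    - [0,0,-0.009,0,0,-1,1]
    - [0,0,-0.009,0,0,-1,1]
  grip_force: 70

```text
t: 8.2
ee_pos: [0.4429, -0.1801, 0.1228]
tool_rot: [[0.663, -0.748, 0.002], [-0.748, -0.663, -0.001], [0.002, -0.001, -1.0]]
wrist_force: [3.4, 0.3, 3.7]
finger_gap: 0.68
grip_force: 73.9
```

```bash
python3 st.py 0.4405 -0.180 0.121
```

```text
t 8.2 p [ 0.4429 -0.1801  0.1228] j [ 0.28   0.442  0.014  2.08  -0.011  0.617 -2.115] yaw -48.5 tilt [ 2.4e-03 -7.0e-04 -1.0e+00] F [3.4 0.3 3.7] M [ 0.17 -0.78 -0.1 ] gap 0.6798484225066483 gf 73.91168111935258
units [-0.084  0.09   0.091]
```

Call:
servo_tool:
  plan:
    - [0,0,-0.009,0,0,-1,1]
    - [0,0,-0.009,0,0,-1,1]
    - [0,0,-0.009,0,0,-1,1]
    - [0,0,-0.009,0,0,-1,1]
    - [0,0,-0.009,0,0,-1,1]
    - [0,0,-0.009,0,0,-1,1]
    - [0,0,-0.009,0,0,-1,1]
    - [0,0,-0.009,0,0,-1,1]

```text
t: 9.2
ee_pos: [0.4434, -0.1791, 0.124]
tool_rot: [[0.959, -0.282, 0.003], [-0.282, -0.959, 0.0], [0.003, -0.001, -1.0]]
wrist_force: [5.4, 2.9, -1.6]
finger_gap: 0.68
grip_force: 74.8
```

```bash
python3 st.py 0.4405 -0.180 0.121; python3 - <<'E'
from h import *
from plant import ctrl
c=ctrl.camera("scene");np.savez("s1.npz",**c)
cv2.imwrite("pics/turn1.png",cv2.resize(c["img"][160:220,300:370],None,fx=8,fy=8,interpolation=2))
E
```

```text
t 9.2 p [ 0.4434 -0.1791  0.124 ] j [ 0.396  0.444 -0.129  2.072  0.092  0.627 -1.652] yaw -16.4 tilt [ 3.e-03  3.e-04 -1.e+00] F [ 5.4  2.9 -1.6] M [ 0.62 -1.23 -0.11] gap 0.6798609728075908 gf 74.78121047839522
units [-0.127  0.082  0.147]
```

View pics/turn1.png

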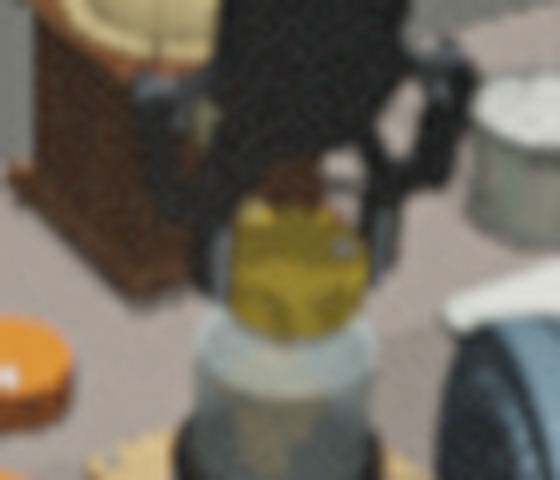

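The dot has moved to crop (347,245), which is pixel (343.4,190.6). It has gone round to the -y side, so the lid turns with the gripper.

Call:
servo_tool:
  plan:
    - [0.05,0.02,-0.009,0,0,-1,1]
    - [0,0,-0.009,0,0,-1,1]
    - [0,0,-0.009,0,0,-1,1]
    - [0,0,-0.009,0,0,-1,1]
    - [0,0,-0.009,0,0,-1,1]
    - [0,0,-0.009,0,0,-1,1]
    - [0,0,-0.009,0,0,-1,1]
    - [0,0,-0.009,0,0,-1,1]

```text
t: 10.25
ee_pos: [0.4437, -0.1784, 0.1251]
tool_rot: [[0.963, 0.27, 0.002], [0.27, -0.963, 0.002], [0.002, -0.002, -1.0]]
wrist_force: [4.7, 6.8, -1.3]
finger_gap: 0.681
grip_force: 75.0
```

Call:
servo_tool:
  plan:
    - [0,0,-0.009,0,0,-1,1]
    - [0,0,-0.009,0,0,-1,1]
    - [0,0,-0.009,0,0,-1,1]
    - [0,0,-0.009,0,0,-1,1]
    - [0,0,-0.009,0,0,-1,1]
    - [0,0,-0.009,0,0,-1,1]
    - [0,0,-0.009,0,0,-1,1]
    - [0,0,-0.009,0,0,-1,1]

```text
t: 11.25
ee_pos: [0.4434, -0.1776, 0.1264]
tool_rot: [[0.673, 0.739, 0.001], [0.739, -0.673, 0.003], [0.003, -0.001, -1.0]]
wrist_force: [4.5, 8.1, -1.1]
finger_gap: 0.682
grip_force: 75.0
```

```bash
python3 st.py 0.4425 -0.180 0.121
```

```text
t 11.25 p [ 0.4434 -0.1776  0.1264] j [ 0.623  0.47  -0.409  2.057  0.289  0.669 -0.713] yaw 47.7 tilt [ 0.0012  0.0033 -1.    ] F [ 4.5  8.1 -1.1] M [ 1.9  -0.89 -0.18] gap 0.6815748172495266 gf 74.97652044519782
units [-0.121  0.047  0.268]
```

Call:
servo_tool:
  plan:
    - [0.05,-0.04,-0.009,0,0,-1,1]
    - [0,0,-0.009,0,0,-1,1]
    - [0,0,-0.009,0,0,-1,1]
    - [0,0,-0.009,0,0,-1,1]
    - [0,0,-0.009,0,0,-1,1]
    - [0,0,-0.009,0,0,-1,1]
    - [0,0,-0.009,0,0,-1,1]
    - [0,0,-0.009,0,0,-1,1]

```text
t: 12.25
ee_pos: [0.4429, -0.1771, 0.1277]
tool_rot: [[0.18, 0.984, 0.0], [0.984, -0.18, 0.003], [0.003, -0.0, -1.0]]
wrist_force: [3.4, 7.1, -0.6]
finger_gap: 0.68
grip_force: 75.1
```

Call:
servo_tool:
  plan:
    - [0,0,-0.009,0,0,-1,1]
    - [0,0,-0.009,0,0,-1,1]
    - [0,0,-0.009,0,0,-1,1]
    - [0,0,-0.009,0,0,-1,1]
    - [0,0,-0.009,0,0,-1,1]
    - [0,0,-0.009,0,0,-1,1]
    - [0,0,-0.009,0,0,-1,1]
    - [0,0,-0.009,0,0,-1,1]

```text
t: 13.25
ee_pos: [0.442, -0.1771, 0.1289]
tool_rot: [[-0.369, 0.93, -0.001], [0.93, 0.369, 0.003], [0.003, -0.0, -1.0]]
wrist_force: [0.7, 5.4, -1.6]
finger_gap: 0.682
grip_force: 75.1
```

```bash
python3 st.py 0.4425 -0.180 0.121
```

```text
t 13.25 p [ 0.442  -0.1771  0.1289] j [ 0.836  0.525 -0.68   2.046  0.485  0.735  0.23 ] yaw 111.6 tilt [-0.0013  0.0029 -1.    ] F [ 0.7  5.4 -1.6] M [ 1.41 -0.24 -0.12] gap 0.6815468321114917 gf 75.10449405759573
units [-0.145 -0.033  0.394]
```

Call:
servo_tool:
  plan:
    - [0,0,-0.009,0,0,-1,1]
    - [0,0,-0.009,0,0,-1,1]
    - [0,0,-0.009,0,0,-1,1]
    - [0,0,-0.009,0,0,-1,1]
    - [0,0,-0.009,0,0,-1,1]
    - [0,0,-0.009,0,0,-1,1]
    - [0,0,-0.009,0,0,-1,1]
    - [0,0,-0.009,0,0,-1,1]

```text
t: 14.25
ee_pos: [0.4414, -0.1775, 0.1302]
tool_rot: [[-0.805, 0.593, -0.002], [0.593, 0.805, 0.002], [0.003, 0.0, -1.0]]
wrist_force: [-0.6, 5.5, 0.1]
finger_gap: 0.683
grip_force: 75.2
```

Call:
servo_tool:
  plan:
    - [0,0,-0.009,0,0,-1,1]
    - [0,0,-0.009,0,0,-1,1]
    - [0,0,-0.009,0,0,-1,1]
    - [0,0,-0.009,0,0,-1,1]
    - [0,0,-0.009,0,0,-1,1]
    - [0,0,-0.009,0,0,-1,1]
    - [0,0,-0.009,0,0,-1,1]
    - [0,0,-0.009,0,0,-1,1]

```text
t: 15.25
ee_pos: [0.4411, -0.1784, 0.1316]
tool_rot: [[-0.997, 0.077, -0.003], [0.077, 0.997, 0.001], [0.003, 0.001, -1.0]]
wrist_force: [-0.8, 2.5, -0.8]
finger_gap: 0.679
grip_force: 75.2
```

```bash
python3 st.py 0.4425 -0.180 0.121
```

```text
t 15.25 p [ 0.4411 -0.1784  0.1316] j [ 1.027  0.62  -0.94   2.036  0.683  0.838  1.18 ] yaw 175.6 tilt [-0.0031  0.0012 -1.    ] F [-0.8  2.5 -0.8] M [ 0.6   0.29 -0.05] gap 0.6791120640664089 gf 75.20824022591114
units [-0.077 -0.076  0.53 ]
```

Turned 4.3 rad in all. I test with a gentle 5 mm lift.

Call:
servo_tool:
  plan:
    - [0,0,-0.03,0,0,0,1]
    - [0,0,-0.03,0,0,0,1]
    - [0,0,-0.03,0,0,0,1]
    - [0,0,-0.03,0,0,0,1]
    - [0,0,-0.03,0,0,0,1]
    - [0,0,-0.03,0,0,0,1]
    - [0,0,-0.03,0,0,0,1]
    - [0,0,-0.04,0,0,0,1]

```text
t: 16.25
ee_pos: [0.4421, -0.1792, 0.1372]
tool_rot: [[-0.997, 0.08, -0.001], [0.08, 0.997, -0.0], [0.001, -0.0, -1.0]]
wrist_force: [-2.8, 2.8, -3.1]
finger_gap: 0.677
grip_force: 75.4
```

Free: it rose 5.6 mm with almost no force. I lift clear and unwind the wrist a little.

Call:
servo_tool:
  plan:
    - [0,0,-0.3,0,0,0,1]
    - [0,0,-0.4,0,0,0,1]
    - [0,0,-0.5,0,0,0,1]
    - [0,0,-0.5,0,0,0,1]
    - [0,0,-0.5,0,0,0.5,1]
    - [0,0,-0.5,0,0,1,1]
    - [0,0,-0.4,0,0,1,1]
    - [0,0,-0.3,0,0,1,1]

```text
t: 17.25
ee_pos: [0.4429, -0.1792, 0.2063]
tool_rot: [[-0.947, 0.322, 0.001], [0.322, 0.947, -0.0], [-0.001, -0.0, -1.0]]
wrist_force: [0.1, -0.5, -1.2]
finger_gap: 0.677
grip_force: 75.7
```

Call:
servo_tool:
  plan:
    - [0,0,0,0,0,1,1]
    - [0,0,0,0,0,1,1]
    - [0,0,0,0,0,1,1]
    - [0,0,0,0,0,1,1]
    - [0,0,0,0,0,1,1]
    - [0,0,0,0,0,1,1]
    - [0,0,0,0,0,1,1]
    - [0,0,0,0,0,1,1]

```text
t: 18.25
ee_pos: [0.4428, -0.1791, 0.2059]
tool_rot: [[-0.632, 0.775, 0.0], [0.775, 0.632, -0.0], [-0.0, 0.0, -1.0]]
wrist_force: [0.6, 0.1, -0.2]
finger_gap: 0.68
grip_force: 75.7
```

```bash
python3 st.py 0.493 0.164 0.2; python3 - <<'E'
from h import *
from plant import ctrl
c=ctrl.camera("scene")
cv2.imwrite("pics/lift.png",cv2.resize(c["img"][120:270,190:390],None,fx=4,fy=4,interpolation=2))
E
```

```text
t 18.25 p [ 0.4428 -0.1791  0.2059] j [ 0.992  0.436 -0.863  1.985  0.419  0.907  0.594] yaw 129.2 tilt [ 4.e-04 -1.e-04 -1.e+00] F [ 0.6  0.1 -0.2] M [ 0.05 -0.07 -0.01] gap 0.6800424453919356 gf 75.73771817609668
units [11.701 12.791  0.297]
```

View pics/lift.png

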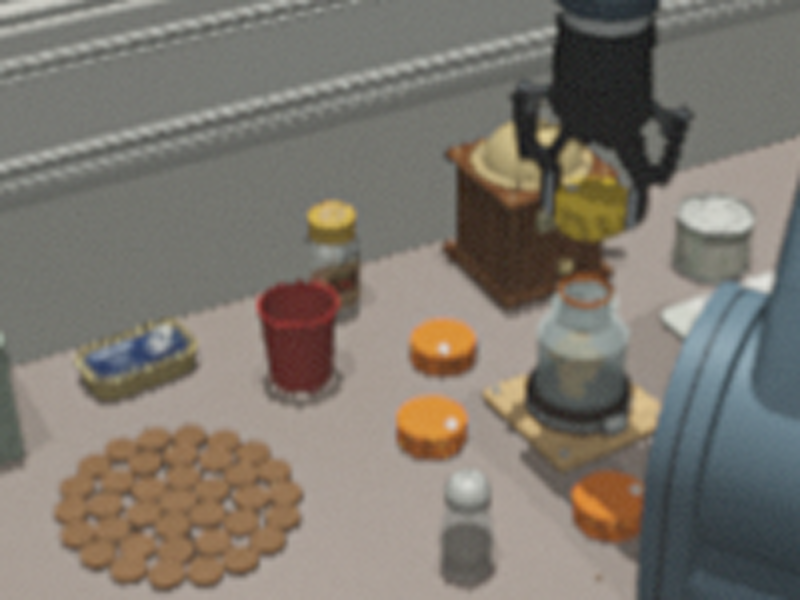

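The lid is in the gripper, level, at crop (590,207), and the jar is open. Trivet centre is at crop (178,507). I carry it over.

Call:
servo_tool:
  plan:
    - [0.5,0.55,0,0,0,0,1]
    - [0.75,0.82,0,0,0,0,1]
    - [0.75,0.82,0,0,0,0,1]
    - [0.75,0.82,0,0,0,0,1]
    - [0.75,0.82,0,0,0,0,1]
    - [0.75,0.82,0,0,0,0,1]
    - [0.75,0.82,0,0,0,0,1]
    - [0.75,0.82,0,0,0,0,1]

```text
t: 19.3
ee_pos: [0.4667, -0.0085, 0.2057]
tool_rot: [[-0.637, 0.771, 0.0], [0.771, 0.637, 0.0], [0.0, 0.0, -1.0]]
wrist_force: [0.1, -0.4, -0.5]
finger_gap: 0.685
grip_force: 75.7
```

Call:
servo_tool:
  plan:
    - [0.75,0.82,0,0,0,0,1]
    - [0.75,0.82,0,0,0,0,1]
    - [0.75,0.82,0,0,0,0,1]
    - [0.75,0.82,0,0,0,0,1]
    - [0.75,0.82,0,0,0,0,1]
    - [0.75,0.82,0,0,0,0,1]
    - [0.75,0.82,0,0,0,0,1]
    - [0.5,0.5,0,0,0,0,1]

```text
t: 20.3
ee_pos: [0.4897, 0.1598, 0.2057]
tool_rot: [[-0.637, 0.771, 0.0], [0.771, 0.637, 0.001], [0.001, 0.001, -1.0]]
wrist_force: [-0.4, -0.1, -0.2]
finger_gap: 0.679
grip_force: 75.7
```

```bash
python3 st.py 0.493 0.164 0.026
```

```text
t 20.3 p [0.4897 0.1598 0.2057] j [ 0.28   0.513 -0.88   1.895  0.48   0.959 -0.131] yaw 129.6 tilt [ 0.e+00  9.e-04 -1.e+00] F [-0.4 -0.1 -0.2] M [ 0.01 -0.01 -0.03] gap 0.6791684506718579 gf 75.74154999107122
units [0.049 0.256 8.986]
```

Call:
servo_tool:
  plan:
    - [0.05,0.25,1,0,0,0,1]
    - [0,0,1,0,0,0,1]
    - [0,0,1,0,0,0,1]
    - [0,0,1,0,0,0,1]
    - [0,0,1,0,0,0,1]
    - [0,0,1,0,0,0,1]
    - [0,0,1,0,0,0,1]
    - [0,0,0.7,0,0,0,1]

```text
t: 21.3
ee_pos: [0.4931, 0.1616, 0.05]
tool_rot: [[-0.635, 0.772, -0.001], [0.772, 0.635, -0.0], [0.0, -0.001, -1.0]]
wrist_force: [-0.0, -0.8, -1.5]
finger_gap: 0.68
grip_force: 75.7
```

Call:
servo_tool:
  plan:
    - [0,0,0.2,0,0,0,1]
    - [0,0,0.2,0,0,0,1]
    - [0,0,0.2,0,0,0,1]
    - [0,0,0.2,0,0,0,1]
    - [0,0,0.1,0,0,0,1]
    - [0,0,0,0,0,0,1]
    - [0,0,0,0,0,0,1]
    - [0,0,0,0,0,0,1]

```text
t: 22.3
ee_pos: [0.4935, 0.1617, 0.0336]
tool_rot: [[-0.635, 0.772, 0.0], [0.772, 0.635, 0.0], [-0.0, 0.0, -1.0]]
wrist_force: [-1.1, -0.6, -0.6]
finger_gap: 0.682
grip_force: 75.7
```

```bash
python3 st.py 0.493 0.164 0.0225; python3 - <<'E'
from h import *
from plant import ctrl
c=ctrl.camera("scene")
cv2.imwrite("pics/low.png",cv2.resize(c["img"][200:280,185:285],None,fx=7,fy=7,interpolation=2))
E
```

```text
t 22.3 p [0.4935 0.1617 0.0336] j [ 0.101  0.769 -0.656  1.967  0.755  0.667 -0.353] yaw 129.4 tilt [ 2.e-04  1.e-04 -1.e+00] F [-1.1 -0.6 -0.6] M [-0.01  0.   -0.01] gap 0.6824125630507273 gf 75.74144918471575
units [0.107 0.053 0.553]
```

View pics/low.png

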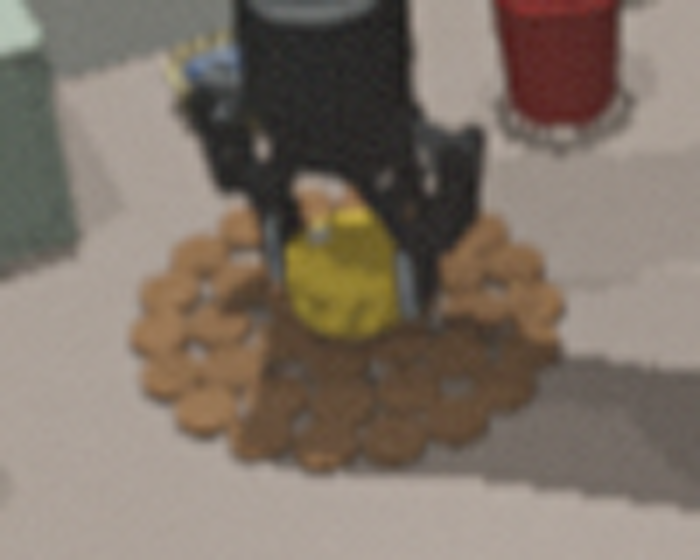

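The lid is level above the trivet's middle, at crop (345,270), with fingers and surroundings clear. I lower it in small steps to touch.

Call:
servo_tool:
  plan:
    - [0,0,0.1,0,0,0,1]
    - [0,0,0.1,0,0,0,1]
    - [0,0,0.1,0,0,0,1]
    - [0,0,0.1,0,0,0,1]
    - [0,0,0.05,0,0,0,1]
    - [0,0,0,0,0,0,1]
    - [0,0,0,0,0,0,1]
    - [0,0,0,0,0,0,1]

```text
t: 23.35
ee_pos: [0.4935, 0.1616, 0.0245]
tool_rot: [[-0.635, 0.772, 0.0], [0.772, 0.635, 0.0], [-0.0, 0.0, -1.0]]
wrist_force: [0.1, 1.1, -0.9]
finger_gap: 0.681
grip_force: 75.7
```

Call:
servo_tool:
  plan:
    - [0,0,0.03,0,0,0,1]
    - [0,0,0.02,0,0,0,1]
    - [0,0,0,0,0,0,1]
    - [0,0,0,0,0,0,1]
    - [0,0,0,0,0,0,1]
    - [0,0,0,0,0,0,1]
    - [0,0,0,0,0,0,1]
    - [0,0,0,0,0,0,1]

```text
t: 24.35
ee_pos: [0.4934, 0.1616, 0.0235]
tool_rot: [[-0.635, 0.772, -0.0], [0.772, 0.635, -0.0], [0.0, -0.0, -1.0]]
wrist_force: [-0.2, -0.4, 1.4]
finger_gap: 0.682
grip_force: 75.9
```

Call:
servo_tool:
  plan:
    - [0,0,0.03,0,0,0,1]
    - [0,0,0.02,0,0,0,1]
    - [0,0,0,0,0,0,1]
    - [0,0,0,0,0,0,1]
    - [0,0,0,0,0,0,1]
    - [0,0,0,0,0,0,1]
    - [0,0,0,0,0,0,1]
    - [0,0,0,0,0,0,1]

```text
t: 25.35
ee_pos: [0.4934, 0.1616, 0.0233]
tool_rot: [[-0.635, 0.772, 0.0], [0.772, 0.635, -0.001], [-0.001, -0.0, -1.0]]
wrist_force: [-2.8, -0.9, 13.6]
finger_gap: 0.68
grip_force: 77.3
```

Contact: 13.6 N at the expected height. I relieve it, then open.

Call:
servo_tool:
  plan:
    - [0,0,-0.04,0,0,0,1]
    - [0,0,0,0,0,0,1]
    - [0,0,0,0,0,0,0.28]
    - [0,0,0,0,0,0,0.22]
    - [0,0,0,0,0,0,0.15]
    - [0,0,0,0,0,0,0]
    - [0,0,0,0,0,0,0]
    - [0,0,0,0,0,0,0]
  grip_force: 20

```text
t: 26.35
ee_pos: [0.4934, 0.1616, 0.0232]
tool_rot: [[-0.635, 0.772, -0.0], [0.772, 0.635, -0.0], [-0.0, -0.0, -1.0]]
wrist_force: [-1.0, -0.1, -0.2]
finger_gap: 1.0
grip_force: 0.0
```

Call:
servo_tool:
  plan:
    - [0,0,0,0,0,0,0]
    - [0,0,-0.1,0,0,0,0]
    - [0,0,-0.3,0,0,0,0]
    - [0,0,-0.8,0,0,0,0]
    - [0,0,-1,0,0,0,0]
    - [0,0,-1,0,0,0,0]
    - [0,0,-1,0,0,0,0]
    - [0,0,-1,0,0,0,0]

```text
t: 27.35
ee_pos: [0.4935, 0.1616, 0.1289]
tool_rot: [[-0.635, 0.772, 0.0], [0.772, 0.635, -0.0], [-0.0, 0.0, -1.0]]
wrist_force: [-0.4, -0.1, 0.2]
finger_gap: 1.002
grip_force: 0.0
```

Call:
servo_tool:
  plan:
    - [0,0,-1,0,0,0,0]
    - [0,0,-1,0,0,0,0]
    - [0,0,-1,0,0,0,0]
    - [0,0,-0.5,0,0,0,0]
    - [0,0,0,0,0,0,0]
    - [0,0,0,0,0,0,0]
    - [0,0,0,0,0,0,0]
    - [0,0,0,0,0,0,0]

```text
t: 28.35
ee_pos: [0.4932, 0.1616, 0.1968]
tool_rot: [[-0.635, 0.772, -0.001], [0.772, 0.635, -0.0], [0.0, -0.001, -1.0]]
wrist_force: [0.1, -0.5, -0.9]
finger_gap: 1.002
grip_force: 0.0
```

```bash
python3 st.py; python3 - <<'E'
from h import *
from plant import ctrl
c=ctrl.camera("scene");t=ctrl.camera("top")
for a,p,bb in blobs(c,(22,120,70),(34,255,255),(195,200,275,275),30): print(a,p,bb,plane(c,p,.025))
cv2.imwrite("pics/end.png",np.hstack([cv2.resize(c["img"][180:280,185:285],None,fx=4,fy=4,interpolation=2),cv2.resize(t["img"][130:270,185:325],(400,400))]))
E
```

```text
t 28.35 p [0.4932 0.1616 0.1968] j [ 0.265  0.532 -0.868  1.892  0.496  0.949 -0.146] yaw 129.4 tilt [-9.e-04 -1.e-04 -1.e+00] F [ 0.1 -0.5 -0.9] M [ 0.02  0.01 -0.05] gap 1.0018010185461899 gf 0.0
274 [235.55839416 240.89416058] [226 232  19  19] [0.48789438 0.16341374 0.025     ]
```

View pics/end.png

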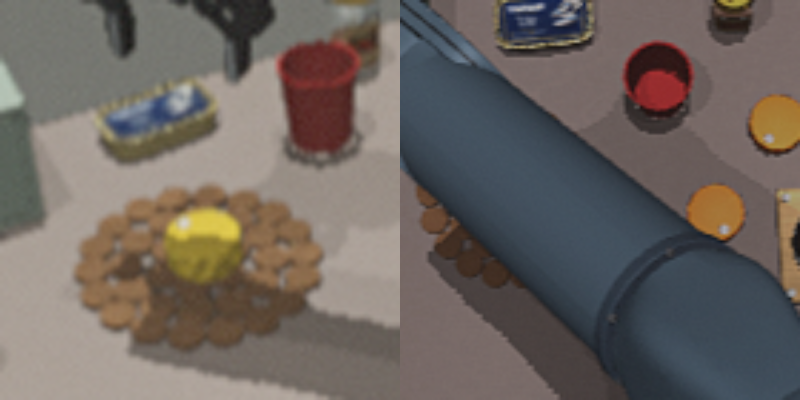

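The lid stands upright near the trivet's centre, at crop (204,245). The gripper is clear, and the cup and orange lids are where they stood.

```bash
python3 -c "
from plant import ctrl
print(ctrl.job_done())"
```

```text
the job is handed in; nothing more can be done
None
```

The yellow lid was unscrewed in one 4.3 rad stroke without forcing, lifted off and set right way up near the trivet's centre; the job was handed in at about 28 s, and no verdict was returned.

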